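# Put the stamp and the spool in their organiser nests

### The arm

A 7-joint arm with a two-finger parallel gripper is mounted at the origin on the work surface; the furniture and walls round the work are solid. World frame = base frame: x ahead of the robot, y to its left, z up, the work surface at z = 0. Lengths are in m, angles in rad, forces in N, time in s.
With the tool pointing down it reaches from about 0.4 to 0.85 m from the base axis. Payload 10.4 kg.
Tool frame: the origin (TCP) lies on the centre line of the jaws, within the pads' length; the fingertips stand 11 mm ahead of it and the grasp point (between the pads) lies 8 mm behind it; z points along the fingers, y is the line along which they close (so a half turn about z gives the same grasp; the last joint's range is limited). The gripper opens to 87 mm and grips with 3 to 60 N. Pads are 19 mm wide; open, the fingers measure 117 mm over their backs; the gripper's body (75 mm by 190 mm) begins 51 mm behind the grasp point.
Start: joints at [1.104, 0.332, -0.065, 1.46, 0.022, 1.35, -0.088], TCP at [0.268, -0.564, 0.234] pointing down, gripper open.
Joint ranges: [-2.6, 2.6], [-0.5, 2.12], [-1.47, 1.34], [0.16, 2.42], [-1.27, 4.41], [0.06, 2.06], [-2.6, 2.6]. Speed limits (rad/s): [2.22, 2.22, 2.79, 2.79, 3.14, 3.14, 3.14].

### API

Orientations are given as a unit quaternion [x, y, z, w].
In Python, from bench import r gives the robot as it stands.
- The arm moves only by the shell command python3 -m pendant 'ROWS' [OPENING] [FORCE]. ROWS is JSON, a list of rows, each a list of 4 numbers: the shift along the tool's x, y, z in m, then the turn about the tool's z in rad. A call has 1 to 8 rows; each row shifts and turns the commanded pose from where the row before left it, along the tool's axes as they then stand; what a row does not reach is not made up. A row lasts 1/12 s, in which the tool goes at most 41.7 mm and 7.16 degrees, less where a joint would pass 70% of its speed; a pose out of reach is approached as far as the arm can. A call with a gripper value outside its range is refused whole. OPENING is the opening, from 0 (shut) to 1 (fully open), set as the call begins (- or left out, the last holds). The fingers move at their own pace and stop on an object; FORCE is the grip in N (left out, the last holds). Time passes only in rows, so rows that do not move let the fingers close. It gives the time, the measured TCP pose, the force, the opening and the grip force at its end, in the units of the state.
- r.read_state(): the state, without advancing time (a new reading comes with each control period).
- r.camera(name): name is "side" or "top"; returns a dict with "img" (480x640x3 uint8, red, green, blue), "camera_matrix" (3x3 intrinsics, pixels), "dist_coeffs" ([k1, k2, p1, p2, k3] as OpenCV has them; the pictures are not rectified), "xyz" and "attitude" of the camera in the world. Camera axes: x right, y down, z forward; pixel columns grow to the right and rows downward; lengths in m; the calibration is good to about 2 mm. A picture is of the moment at which its call begins. There is no depth.
- r.close_job(): hands the job in; it is judged then, once.
Trained networks look in the newest picture that a camera, given by its name, has taken for a name from the list of things; names that differ only in an ending like _2 or _b are one class to them, and where a whole thing is asked for, a point or a joint stands for the part that bears it (a point fixed in the world has none). Each returns a list of dicts, best first, with "score" (0 to 1); they miss things now and then, are a little off and sometimes report something else, mostly with a low value. They report only what shows in the picture. A call takes as long as a camera call. They do not tell look-alikes from the thing itself.
- r.outline_of(thing, camera): "mask" (480x640 bool, what is visible of it) and "bbox" ([centre column, centre row, width, height] in pixels, round what is visible of it).
The state is a dict: "time": time; "joint_positions": joint angles; "joint_vel": joint speeds; "joint_torque": joint torques, N m; "ee_pos": TCP position; "eef_rot": TCP orientation; "ft_force": force on the tool from outside, world axes, zero at the start; "torque": the same for the moment, N m; "width": finger opening in m; "grip_force": force on a finger pad.
Only numpy, scipy, OpenCV 4.12 (cv2) and the standard library are available. Lean on these libraries where they do the work, as an engineer would, in place of code of your own. Each camera call takes 0.05 s, during which the arm holds its last target. There are 200 camera calls.

### The job

Tidy the tailor's counter: put the rubber stamp and the thread spool away in the wooden organiser, each standing upright in the nest cut to its own shape and size, down on the nest's floor: the stamp in the oblong nest, the spool in the small round one.

Things in the scene. Friction and masses are not known exactly. Their poses are not given: they have to be found in the camera images.
- stamp_mid (a point): Centre of the rubber stamp, 33 mm above its underside. It stands upright, 66 mm tall, about 50 g: an oblong black base 26 mm (x) by 50 mm (y), 12 mm high, with a turned brown wooden handle on its middle, 20 mm thick low down, 24 mm from 32 mm above the underside to the top: grip it there, from above. z is up.
- spool_mid (a point): Centre of the pale thread spool, 23 mm above its underside. It stands upright, 46 mm tall, 18 g: round flanges 27 mm across, 7 mm thick at foot and top, a thinner wound body (15 mm) between. Grip it across the top flange, about 40 mm above its underside, so that the fingers stay above the nest's rim. z is up.
- stamp_nest (a point): Centre of the oblong nest's floor: a grey-lined pocket 40 mm (x) by 64 mm (y), 10 mm deep, floor 13 mm above the counter. The stamp's long side lies along y, either way round. It is in one of three light wooden blocks, 90 mm square, tops at 23 mm, fixed in a row along y (93.5 mm apart, in any order) in a low dark wooden frame 106 x 290 mm, the organiser.
- spool_nest (a point): Centre of the small round nest's floor: a grey-lined pocket 43 mm across, 10 mm deep, floor 13 mm above the counter, in another block of the same organiser, same axes as the oblong nest. The third block's large round nest, 76 mm across, is for the pin tin and stays unused.
Things that resemble listed ones, but are neither listed nor needed, are in the scene too. Of the things that look like the part that bears spool_mid, the middle-sized one is meant.

How it is judged:
At the end, for the whole second after the job is handed in: Stamp in the oblong nest and spool in the small round nest, each upright within 0.15 rad, centre within 12 mm of its nest's centre sideways, underside within 4 mm of the nest's floor; the stamp's long side along the nest within 0.35 rad, either way round (horizontal distance between stamp_mid and stamp_nest below 0.012 m and z of stamp_mid in the frame of stamp_nest below 0.037 m and angle between each of stamp_mid, spool_mid's own z axis and vertical below 0.15 rad and angle between the y axis of stamp_mid and the y axis of stamp_nest, either way round below 0.35 rad and horizontal distance between spool_mid and spool_nest below 0.012 m and z of spool_mid in the frame of spool_nest below 0.027 m); the robot touches nothing.
It also fails if it takes over 54 s, if anything falls off the work surface, if the arm or the gripper's body presses on something with over 40 N, if the wrist force passes 120 N, or if a joint passes its speed limit or range.

## Working session

There is one attempt and no reset: what is moved stays moved. The work goes in short steps, Python scripts to look and compute and a shell command to move; the robot and the scene stay as the last step left them, time stands still between calls to the robot, and variables do not carry over. Pictures are saved under pics/ and viewed, at most 12 in all, crops included, and the job is handed in when it is done.

```bash
mkdir -p pics; cat > h.py <<'E'
import numpy as np,cv2
from bench import r
from scipy.spatial.transform import Rotation as R
def cam(n):
    c=r.camera(n); return c
def rot(c):
    a=np.array(c["attitude"],float)
    return a if a.shape==(3,3) else R.from_quat(a).as_matrix()
def back(c,uv,z):
    p=cv2.undistortPoints(np.array(uv,float).reshape(-1,1,2),np.array(c["camera_matrix"],float),np.array(c["dist_coeffs"],float)).reshape(-1,2)
    d=np.c_[p,np.ones(len(p))]@rot(c).T
    o=np.array(c["xyz"],float)
    return o+d*((z-o[2])/d[:,2])[:,None]
def proj(c,P):
    Rm=rot(c).T; t=-Rm@np.array(c["xyz"],float)
    return cv2.projectPoints(np.array(P,float).reshape(-1,1,3),cv2.Rodrigues(Rm)[0],t,np.array(c["camera_matrix"],float),np.array(c["dist_coeffs"],float))[0].reshape(-1,2)
def save(n,img): cv2.imwrite("pics/"+n+".png",cv2.cvtColor(img,cv2.COLOR_RGB2BGR))
E
python3 - <<'E'
from h import *
for n in("top","side"):
    c=cam(n); save(n+"0",c["img"]); print(n,c["xyz"],c["attitude"],c["camera_matrix"][0])
    for t in("stamp_mid","spool_mid","stamp_nest","spool_nest"):
        try:
            for o in r.outline_of(t,n): print(t,round(o["score"],2),np.round(o["bbox"],1),o["mask"].sum(), np.round(back(c,[o["bbox"][:2]],0.03)[0],3))
        except Exception as e: print(t,e)
s=r.read_state();print(s["ee_pos"],s["eef_rot"],R.from_quat(s["eef_rot"]).as_matrix().round(3),s["width"])
E
```

```text
top [0.3890417  0.03774798 0.88907583] [-0.70112569  0.70870009 -0.04661715  0.06319643] [527.34790244   0.         324.30739872]
stamp_mid 0.67 [218.2 275.2  32.   21.2] 502 [0.454 0.232 0.03 ]
spool_mid 0.67 [427.5 303.9  11.3  14.4] 150 [ 0.404 -0.108  0.03 ]
spool_mid 0.63 [344.5 304.4  25.2  25.5] 381 [0.405 0.026 0.03 ]
spool_mid 0.61 [389.8 286.6  12.4  13.5] 238 [ 0.432 -0.048  0.03 ]
stamp_nest 0.65 [362.1 220.6  68.4  70.2] 2828 [ 0.542 -0.005  0.03 ]
spool_nest 0.92 [464.1 178.8  71.8  72.5] 2929 [ 0.61  -0.177  0.03 ]
side [ 0.38580318 -0.75525843  0.58135315] [ 0.87265513 -0.0772173   0.04908017 -0.47968912] [525.8772829    0.         324.89028434]
stamp_mid 0.75 [269.4 206.8  11.2  30.7] 331 [0.455 0.242 0.03 ]
stamp_mid 0.6 [400.  336.1  80.8  58.7] 2756 [ 0.612 -0.194  0.03 ]
spool_mid 0.83 [250.9 265.1  22.1  38.1] 607 [0.401 0.031 0.03 ]
spool_mid 0.72 [271.9 292.1  14.9  30.7] 339 [ 0.431 -0.054  0.03 ]
spool_mid 0.55 [259.5 320.5  11.8  22.4] 247 [ 0.405 -0.122  0.03 ]
spool_mid 0.26 [268.5 211.1  10.7  30.2] 333 [0.451 0.224 0.03 ]
stamp_nest 0.86 [331.9 271.7  64.1  45.2] 1682 [ 0.542 -0.013  0.03 ]
spool_nest 0.59 [399.6 336.6  83.7  57.7] 2764 [ 0.611 -0.195  0.03 ]
[ 0.26836647 -0.56444488  0.2335105 ] [ 9.75482358e-01  2.20077643e-01 -4.11731134e-06 -2.16930758e-05] [[ 0.903  0.429 -0.   ]
 [ 0.429 -0.903  0.   ]
 [ 0.    -0.    -1.   ]] 0.08705276145136479
```

View pics/top0.png

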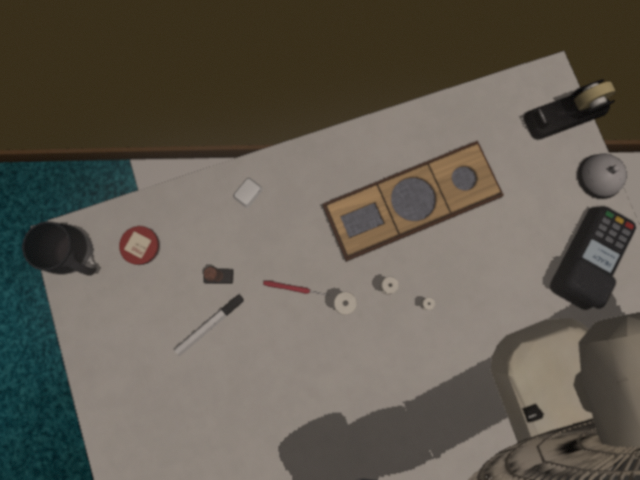

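View pics/side0.png

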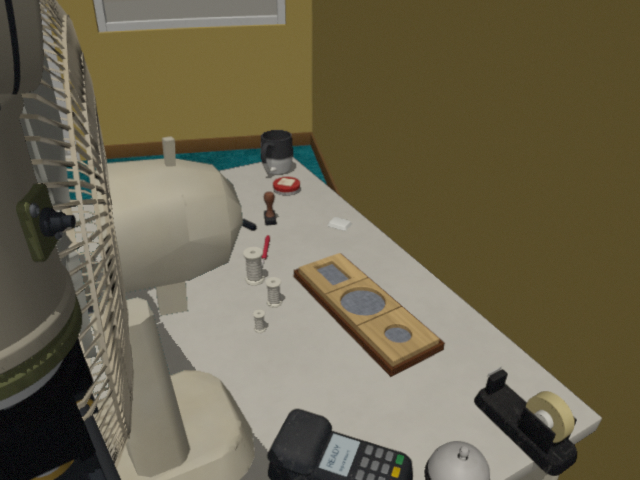

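Top view: stamp at (218,275), with its base to the right of the handle. There are three spools: large (345,303), middle (390,285) and small (429,303), so the middle one at (390,285) is meant. The organiser has its oblong nest at (362,220), the large round one at (414,199) and the small round one at (464,178). A desk fan stands at the lower right, close to the arm, so I'll locate it and enlarge the spools.

```bash
python3 - <<'E'
from h import *
from scipy.optimize import least_squares
T=cam("top");S=cam("side")
s=r.read_state(); p=s["ee_pos"]
print("tcp px",proj(T,[p,[0,0,0.0]]),proj(S,[p,np.add(p,[0,0,.15]),[0,0,0]]))
a=cv2.resize(T["img"][250:340,320:460],None,fx=4,fy=4,interpolation=2)
b=cv2.resize(T["img"][300:480,460:640],None,fx=2.2,fy=2.2,interpolation=2)
b=np.clip(b*1.4,0,255).astype('uint8')
img=np.zeros((400+0,560+400,3),'uint8'); img[:360,:560]=a; img[:396,560:956]=b
save("crop1",cv2.resize(img,(800,333)))
# nest & objects
def tri(u,v):
    f=lambda X:np.r_[proj(T,[X])[0]-u,proj(S,[X])[0]-v]
    q=least_squares(f,[.45,0,.05]); return q.x.round(4),q.fun.round(1)
O={}
for t in("stamp_mid","spool_mid","stamp_nest","spool_nest"):
  for n,c in(("top",T),("side",S)):
    O[t,n]=r.outline_of(t,n)
    for o in O[t,n]: print(t,n,round(o["score"],2),np.round(o["bbox"],1))
# organiser corners from top picture, block tops z .023
hsv=cv2.cvtColor(T["img"],cv2.COLOR_RGB2HSV)
# grey pocket masks: dark low-saturation regions inside organiser
roi=np.zeros((480,640),bool)
cv2.fillPoly(m:=roi.astype('uint8'),[np.array([[322,205],[478,143],[502,188],[347,259]])],1)
print(hsv[199,414],hsv[178,464],hsv[220,362],hsv[190,440],hsv[170,400],hsv[185,330+80])
g=((hsv[...,1]<60)&(hsv[...,2]<110)&(m>0)).astype('uint8')
n,l,st,ce=cv2.connectedComponentsWithStats(g)
for i in range(1,n):
    if st[i,4]>80:
        print(st[i],ce[i],back(T,[ce[i]],.013)[0].round(4),back(T,[ce[i]],.023)[0].round(4))
E
```

```text
tcp px [[834.76769274 407.38676582]
 [364.22008445 563.54006287]] [[ 90.55602124 546.80633268]
 [ 13.30810875 394.39322957]
 [ 22.06828677 310.76590777]]
stamp_mid side 0.86 [271.  208.4  11.2  30.9]
spool_mid top 0.61 [347.6 303.8  24.8  22.3]
spool_mid top 0.53 [392.1 284.1  15.9  14.9]
spool_mid top 0.28 [361.6 220.   68.2  70.4]
spool_mid side 0.79 [253.1 265.1  26.5  32.8]
spool_mid side 0.75 [273.9 294.2  15.9  31.6]
spool_mid side 0.54 [258.7 321.8  10.6  23.4]
stamp_nest top 0.96 [362.3 220.4  67.4  74. ]
stamp_nest top 0.28 [219.5 275.1  34.   22.9]
stamp_nest side 0.57 [332.1 275.4  64.6  44.9]
spool_nest top 0.63 [463.7 179.5  67.8  70.4]
spool_nest side 0.81 [398.8 333.6  79.8  62. ]
[160   9  86] [150   6  87] [160   9  87] [ 15 102  90] [ 15  36 127] [150   9  83]
[452 167  24  23 440] [463.49545455 177.95681818] [ 0.616  -0.1801  0.013 ] [ 0.6134 -0.1776  0.023 ]
[ 391  178   44   43 1490] [412.75436242 198.84563758] [ 0.5808 -0.0926  0.013 ] [ 0.5786 -0.0911  0.023 ]
[341 204  42  33 844] [361.6492891  219.81042654] [ 0.5459 -0.0054  0.013 ] [ 0.5441 -0.0049  0.023 ]
```

View pics/crop1.png

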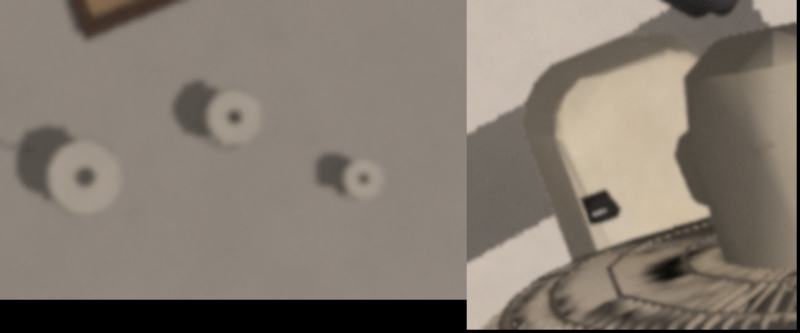

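Spools in the enlarged crop (full-image pixels): large (345,303), middle (391,285), small (429,303), so the middle one is confirmed. Next, how high the fan is and how far it reaches, to find a safe way round it.

```bash
python3 - <<'E'
from h import *
T=cam("top");S=cam("side")
def backy(c,uv,y):
    a=back(c,[uv],0.0)[0]; o=np.array(c["xyz"],float); return o+(a-o)*((y-o[1])/(a[1]-o[1]))
for z in(0,.1,.2,.3,.4): print("top motor left-rear(579,325) z",z,back(T,[[579,325],[579,430],[500,330]],z).round(3)[:, :2].tolist())
for y in(-.3,-.35,-.4,-.45,-.5):
    print("side y",y,[backy(S,u,y).round(3).tolist() for u in([180,160],[180,315],[242,215],[168,138],[60,5])])
print("fan base front side px", back(S,[[250,470],[190,375]],0.02).round(3))
# middle spool
def tri(u,v):
    from scipy.optimize import least_squares
    q=least_squares(lambda X:np.r_[proj(T,[X])[0]-u,proj(S,[X])[0]-v],[.45,0,.05]); return q.x.round(4),q.fun.round(1)
g=cv2.cvtColor(T["img"],cv2.COLOR_RGB2GRAY)
a=g[270:300,375:407]; print("bg",np.median(g[290:300,400:407]))
m=(a>np.median(g[290:300,400:415])+14).astype('uint8'); n,l,st,ce=cv2.connectedComponentsWithStats(m)
i=1+np.argmax(st[1:,4]); c0=ce[i]+[375,270]; print("spool px",c0,st[i],back(T,[c0],.046)[0].round(4))
sd=r.outline_of("spool_mid","side")
for o in sd: print(np.round(o["bbox"],1),round(o["score"],2),tri(c0,o["bbox"][:2]))
# stamp
for c,n,b in((T,"top",(195,255,240,295)),(S,"side",(250,180,290,235))):
    save("st_"+n,cv2.resize(c["img"][b[1]:b[3],b[0]:b[2]],None,fx=8,fy=8,interpolation=2))
A=cv2.imread("pics/st_top.png");B=cv2.imread("pics/st_side.png")
I=np.zeros((440,700,3),'uint8');I[:A.shape[0],:A.shape[1]]=A;I[:B.shape[0],370:370+B.shape[1]]=B;cv2.imwrite("pics/stamp.png",I)
hs=cv2.cvtColor(T["img"],cv2.COLOR_RGB2HSV)[255:295,195:240]
for nm,mm in(("black",hs[...,2]<48),("brown",(hs[...,1]>75)&(hs[...,2]>40))):
    n,l,st,ce=cv2.connectedComponentsWithStats(mm.astype('uint8'));
    for i in range(1,n):
        if st[i,4]>15:
            pts=np.argwhere(l==i)[:,::-1]+[195,255]; rc=cv2.minAreaRect(pts.astype('float32'));print(nm,st[i],ce[i]+[195,255],rc,back(T,[rc[0]],.012 if nm=="black" else .066)[0].round(4), (lambda B:B.round(4)[:,:2].tolist())(back(T,cv2.boxPoints(rc),.012)))
E
```

```text
top motor left-rear(579,325) z 0 [[0.367, -0.363], [0.199, -0.35], [0.36, -0.231]]
top motor left-rear(579,325) z 0.1 [[0.369, -0.318], [0.221, -0.307], [0.364, -0.201]]
top motor left-rear(579,325) z 0.2 [[0.372, -0.272], [0.242, -0.263], [0.367, -0.171]]
top motor left-rear(579,325) z 0.3 [[0.374, -0.227], [0.263, -0.219], [0.37, -0.14]]
top motor left-rear(579,325) z 0.4 [[0.377, -0.182], [0.285, -0.176], [0.373, -0.11]]
side y -0.3 [[0.338, -0.3, 0.386], [0.314, -0.3, 0.205], [0.39, -0.3, 0.323], [0.33, -0.3, 0.408], [0.262, -0.3, 0.524]]
side y -0.35 [[0.343, -0.35, 0.407], [0.322, -0.35, 0.246], [0.39, -0.35, 0.351], [0.336, -0.35, 0.427], [0.275, -0.35, 0.53]]
side y -0.4 [[0.348, -0.4, 0.429], [0.33, -0.4, 0.287], [0.389, -0.4, 0.38], [0.342, -0.4, 0.446], [0.289, -0.4, 0.536]]
side y -0.45 [[0.354, -0.45, 0.45], [0.338, -0.45, 0.329], [0.389, -0.45, 0.408], [0.349, -0.45, 0.465], [0.303, -0.45, 0.543]]
side y -0.5 [[0.359, -0.5, 0.472], [0.345, -0.5, 0.37], [0.388, -0.5, 0.436], [0.355, -0.5, 0.484], [0.316, -0.5, 0.549]]
fan base front side px [[ 0.372 -0.378  0.02 ]
 [ 0.298 -0.212  0.02 ]]
bg 133.0
spool px [390.53968254 284.54761905] [  9   8  14  14 126] [ 0.4348 -0.0476  0.046 ]
[259.6 320.3  13.1  22.6] 0.82 (array([ 0.4231, -0.0546, -0.0286]), array([-0.1,  9.2,  9.2, -1.1]))
[274.9 292.4  16.   27.5] 0.76 (array([ 0.4362, -0.0497,  0.0253]), array([ 0. , -0.2, -0.2,  0. ]))
[251.9 265.8  22.7  34.6] 0.71 (array([ 0.4185, -0.0436,  0.0808]), array([-0.1,  9.6, 10.3, -1.2]))
brown [  9  12  14  14 142] [210.24647887 273.41549296] ((210.1999969482422, 273.60003662109375), (13.416406631469727, 12.521980285644531), 26.56505012512207) [0.4537 0.2365 0.066 ] [[0.4537, 0.2643], [0.4724, 0.2553], [0.4622, 0.2348], [0.4435, 0.2438]]
```

View pics/stamp.png

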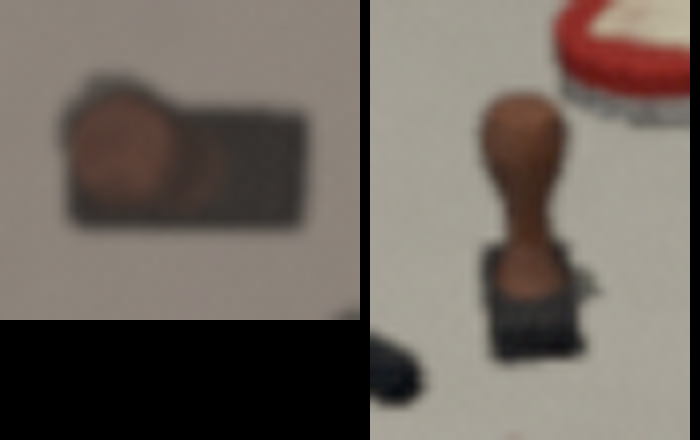

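The right-hand view shows the stamp upright. In the left-hand (top) view the base spans about px (204..233, 269..283.5), with its long side along the image columns. The fan's motor reaches x≈0.39 and z≈0.43, and its cage about z≈0.53, so I'll go up first, then swing outside it. Lifting now.

```bash
cat >> h.py <<'E'
def go(xyz,ang=None):
    s=r.read_state();M=R.from_quat(s["eef_rot"]).as_matrix();p=np.array(s["ee_pos"])
    a=np.arctan2(M[1,0],M[0,0]);print("t",round(s["time"],2),"tcp",p.round(4),"ang",round(a,4),"tilt",M[:,2].round(3),"w",round(s["width"],4),"q",np.round(s["joint_positions"],3))
    print("delta tool",(M.T@(np.array(xyz)-p)).round(4), "turn",None if ang is None else round(-((ang-a+np.pi/2)%np.pi-np.pi/2),4))
E
python3 - <<'E'
from h import *
T=cam("top")
c=back(T,[[203.9,283.4],[233.1,283.4],[233.2,268.9],[204,268.7]],.012);print(c.round(4),c.mean(0))
for e in(c[0]-c[1],c[3]-c[2],c[3]-c[0]): print(np.linalg.norm(e),np.degrees(np.arctan2(e[1],e[0])))
E
python3 -m pendant '[[0,0,-0.03,0],[0,0,-0.03,0],[0,0,-0.03,0],[0,0,-0.03,0],[0,0,-0.03,0],[0,0,-0.03,0],[0,0,0,0]]'
python3 -c "
from h import *
go([.45,-.6,.4])"
```

```text
[[0.4417 0.2598 0.012 ]
 [0.4412 0.2107 0.012 ]
 [0.4654 0.2109 0.012 ]
 [0.4663 0.2603 0.012 ]] [0.45364596 0.23541016 0.012     ]
0.04912840375910483 89.48810336851676
0.04934510152036656 89.0386929608161
0.024614120127336676 1.0625650511945097
time: 1.78
ee_pos: [0.2688, -0.5652, 0.4201]
eef_rot: [0.975, 0.22, 0.001, 0.004]
ft_force: [-0.5, 0.3, 1.0]
width: 0.087
grip_force: 0.0
t 1.78 tcp [ 0.2688 -0.5652  0.4201] ang 0.4438 tilt [ 0.004 -0.008 -1.   ] w 0.087 q [ 1.09   0.312 -0.052  1.103  0.016  1.718 -0.084]
delta tool [0.1487 0.109  0.0212] turn None
```

```bash

python3 -m pendant '[[0.03,0.022,0,0],[0.03,0.022,0,0],[0.03,0.022,0,0],[0.03,0.022,0,0],[0.03,0.022,0,0],[0.034,0,0,0],[0.034,0,0,0],[0.034,-0.012,0,0]]'
python3 -m pendant '[[0.034,-0.012,0,0],[0.034,-0.012,0,0],[0.034,-0.012,0,0],[0.034,-0.016,0,0],[0.03,-0.02,0,0],[0.03,-0.02,0,0],[0,0,0,0]]'
python3 -c "
from h import *
go([.62,-.1,.35])"
```

```text
time: 2.45
ee_pos: [0.5397, -0.5452, 0.4102]
eef_rot: [0.976, 0.22, -0.001, -0.001]
ft_force: [0.6, -0.3, -0.1]
width: 0.0869
grip_force: 0.0
time: 3.03
ee_pos: [0.68, -0.3696, 0.4126]
eef_rot: [0.974, 0.225, 0.001, -0.002]
ft_force: [0.3, 0.8, -0.2]
width: 0.0872
grip_force: 0.0
t 3.03 tcp [ 0.68   -0.3696  0.4126] ang 0.4531 tilt [ 0.001  0.004 -1.   ] w 0.0872 q [ 0.463  0.783 -0.088  0.415  0.062  1.945 -0.694]
delta tool [ 0.0639 -0.2684  0.0637] turn None
```

```bash

python3 -m pendant '[[0.004,-0.039,0,0],[0.004,-0.039,0,0],[0.004,-0.039,0,0],[0.004,-0.039,0,0],[0.004,-0.039,0,0],[0.004,-0.039,0,0],[0.004,-0.039,0,0],[0.004,-0.039,0,0]]'
python3 -m pendant '[[0.004,-0.035,0.02,0],[0.004,-0.035,0.02,0],[0.004,-0.035,0.02,0],[0.004,-0.035,0.02,0],[0.004,-0.035,0.02,0],[0.004,-0.035,0.02,0],[0.004,-0.035,0.02,0],[0,0,0,0]]' 0.7
python3 -c "
from h import *
go([.4537,.2360,.15],.45)"
```

```text
time: 3.7
ee_pos: [0.5725, -0.0878, 0.4141]
eef_rot: [0.976, 0.22, 0.0, 0.0]
ft_force: [1.1, 0.2, 0.5]
width: 0.0868
grip_force: 0.0
time: 4.37
ee_pos: [0.4895, 0.1506, 0.2707]
eef_rot: [0.974, 0.225, -0.002, -0.001]
ft_force: [-0.4, 0.6, 0.2]
width: 0.0612
grip_force: 0.0
t 4.37 tcp [0.4895 0.1506 0.2707] ang 0.4532 tilt [-0.005  0.001 -1.   ] w 0.0612 q [ 0.007  0.093 -0.417  1.676  0.035  1.385 -1.532]
delta tool [ 0.0057 -0.092   0.1209] turn 0.0032
```

```bash

python3 -m pendant '[[0.002,-0.031,0.02,0],[0.002,-0.031,0.02,0],[0.002,-0.03,0.02,0],[0,0,0.02,0],[0,0,0.02,0],[0,0,0.02,0],[0,0,0,0],[0,0,0,0]]'
python3 - <<'E'
from h import *
go([.4537,.2360,.042])
T=cam("top");S=cam("side")
p=np.array(r.read_state()["ee_pos"]);print(proj(T,[p+[0,0,-.011],[.4537,.236,.066]]),proj(S,[p+[0,0,-.011],[.4537,.236,.066]]))
I=np.zeros((480,800,3),'uint8');I[:400,:400]=cv2.resize(T["img"][230:310,170:250],None,fx=5,fy=5);I[:480,400:]=cv2.resize(S["img"][140:236,230:310],None,fx=5,fy=5)
save("pre",I)
E
```

```text
time: 5.03
ee_pos: [0.4594, 0.2292, 0.1539]
eef_rot: [0.975, 0.22, -0.001, 0.0]
ft_force: [0.0, 0.4, 0.9]
width: 0.0608
grip_force: 0.0
t 5.03 tcp [0.4594 0.2292 0.1539] ang 0.4436 tilt [-0.001 -0.    -1.   ] w 0.0608 q [-0.106  0.187 -0.488  1.832  0.095  1.147 -1.754]
delta tool [-0.0021 -0.0086  0.1119] turn None
[[201.91508731 264.63210014]
 [210.52979591 273.59654268]] [[270.24131552 160.0533966 ]
 [268.33588936 193.290598  ]]
```

View pics/pre.png

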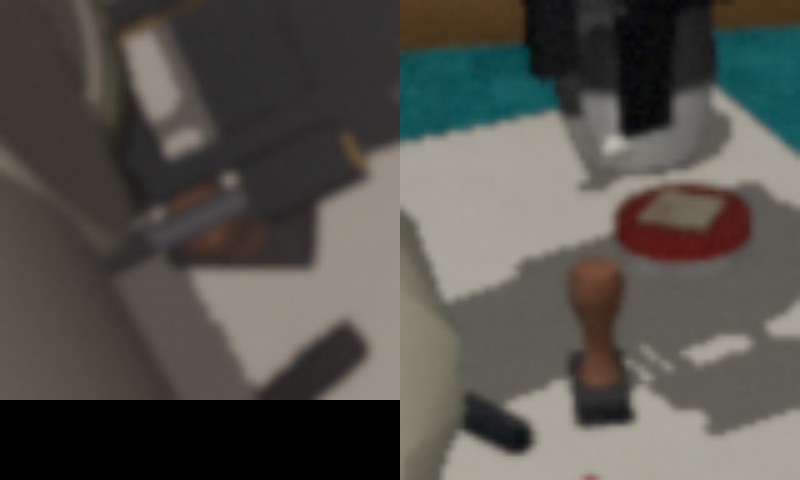

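The side view shows the stamp's handle top at about px (269,193), where my estimate puts it, and the fingers above it. Descending.

```bash

python3 -m pendant '[[-0.002,-0.0085,0.0,0],[0,0,0.02,0],[0,0,0.02,0],[0,0,0.015,0],[0,0,0,0],[0,0,0,0]]'
python3 -c "
from h import *
go([.4537,.2360,.042],.45)"
```

```text
time: 5.63
ee_pos: [0.4541, 0.237, 0.0998]
eef_rot: [0.975, 0.22, 0.0, -0.0]
ft_force: [-1.0, 0.4, 0.2]
width: 0.0609
grip_force: 0.0
t 5.63 tcp [0.4541 0.237  0.0998] ang 0.444 tilt [ 0.  0. -1.] w 0.0609 q [-0.13   0.247 -0.489  1.891  0.134  1.036 -1.802]
delta tool [-0.0008  0.0007  0.0578] turn -0.006
```

```bash

python3 -m pendant '[[0,0,0.02,0],[0,0,0.02,0],[0,0,0.014,0],[0,0,0.004,0],[0,0,0,0],[0,0,0,0]]'
python3 -m pendant '[[0,0,0,0],[0,0,0,0],[0,0,0,0],[0,0,0,0],[0,0,0,0],[0,0,0,0]]' 0.1 12
python3 -c "
from h import *
go([.4537,.2360,.042],.45)"
```

```text
time: 6.13
ee_pos: [0.4551, 0.2371, 0.0426]
eef_rot: [0.975, 0.22, 0.001, -0.0]
ft_force: [0.8, -0.1, 0.1]
width: 0.0604
grip_force: 0.0
time: 6.63
ee_pos: [0.4543, 0.2365, 0.0412]
eef_rot: [0.975, 0.22, 0.0, -0.0]
ft_force: [0.1, 0.2, -0.2]
width: 0.0287
grip_force: 0.0
t 6.63 tcp [0.4543 0.2365 0.0412] ang 0.4437 tilt [ 0.  0. -1.] w 0.0287 q [-0.15   0.329 -0.473  1.935  0.187  0.919 -1.843]
delta tool [-0.0008  0.0002 -0.0008] turn -0.0063
```

Still closing, so I'll finish the grip and then lift.

```bash

python3 -m pendant '[[0,0,0,0],[0,0,0,0],[0,0,0,0],[0,0,0,0]]' 0.1 15
python3 -m pendant '[[0,0,-0.01,0],[0,0,-0.02,0],[0,0,-0.02,0],[0,0,-0.02,0],[0,0,-0.02,0],[0,0,-0.02,0],[0,0,0,0],[0,0,0,0]]'
python3 -c "
from h import *
# nest ang: stamp yaw -0.013 -> organiser yaw
y=np.arctan2(.0701,.1747);print(y)
go([.5459,-.0054,.15],.4437+y+.013)"
```

```text
time: 6.97
ee_pos: [0.4543, 0.2366, 0.0411]
eef_rot: [0.975, 0.22, 0.0, -0.0]
ft_force: [-0.0, 0.7, 0.4]
width: 0.0223
grip_force: 14.8
time: 7.63
ee_pos: [0.4548, 0.2368, 0.1525]
eef_rot: [0.975, 0.22, 0.001, -0.0]
ft_force: [-0.2, -0.1, -2.2]
width: 0.0227
grip_force: 14.9
0.381591510355183
t 7.63 tcp [0.4548 0.2368 0.1525] ang 0.4437 tilt [ 0.002  0.001 -1.   ] w 0.0227 q [-0.115  0.185 -0.498  1.838  0.097  1.14  -1.773]
delta tool [-0.0217  0.2578  0.0025] turn -0.3946
```

```bash

python3 -m pendant '[[0,0,0,-0.09],[0,0,0,-0.1],[0,0,0,-0.1],[0,0,0,-0.1],[0,0,0,0],[0,0,0,0]]'
python3 -c "
from h import *
go([.5459,-.0054,.12],.838)"
```

```text
time: 8.13
ee_pos: [0.4538, 0.2362, 0.1504]
eef_rot: [0.915, 0.403, -0.001, -0.0]
ft_force: [0.5, -0.1, -0.6]
width: 0.0227
grip_force: 14.9
t 8.13 tcp [0.4538 0.2362 0.1504] ang 0.8306 tilt [-0.001 -0.    -1.   ] w 0.0227 q [-0.082  0.192 -0.535  1.839  0.107  1.14  -1.393]
delta tool [-0.1162  0.2309  0.0303] turn -0.0074
```

```bash

python3 -m pendant '[[-0.012,0.024,0,0],[-0.0165,0.033,0,0],[-0.0165,0.033,0,0],[-0.0165,0.033,0,0],[-0.0165,0.033,0,0],[-0.0165,0.033,0,0],[-0.012,0.024,0,0],[-0.008,0.016,0,-0.007]]'
python3 -m pendant '[[0,0,0.015,0],[0,0,0.015,0],[0,0,0,0],[0,0,0,0]]'
python3 - <<'E'
from h import *
go([.5459,-.0054,.056],.838)
T=cam("top");S=cam("side")
I=np.zeros((480,800,3),'uint8');I[:400,:400]=cv2.resize(T["img"][170:270,310:410],None,fx=4,fy=4);I[:480,400:]=cv2.resize(S["img"][190:310,280:380],None,fx=4,fy=4)
save("pre2",I)
E
```

```text
time: 8.8
ee_pos: [0.5473, -0.0061, 0.1506]
eef_rot: [0.914, 0.405, -0.0, 0.0]
ft_force: [0.5, 0.4, 0.2]
width: 0.0226
grip_force: 14.9
time: 9.13
ee_pos: [0.5461, -0.0021, 0.1204]
eef_rot: [0.913, 0.407, -0.001, -0.001]
ft_force: [0.4, 0.3, 0.5]
width: 0.0221
grip_force: 14.9
t 9.13 tcp [ 0.5461 -0.0021  0.1204] ang 0.8386 tilt [-0.002  0.    -1.   ] w 0.0221 q [ 0.221  0.277 -0.346  1.791  0.104  1.093 -0.893]
delta tool [-0.0025  0.0021  0.0644] turn 0.0006
```

View pics/pre2.png

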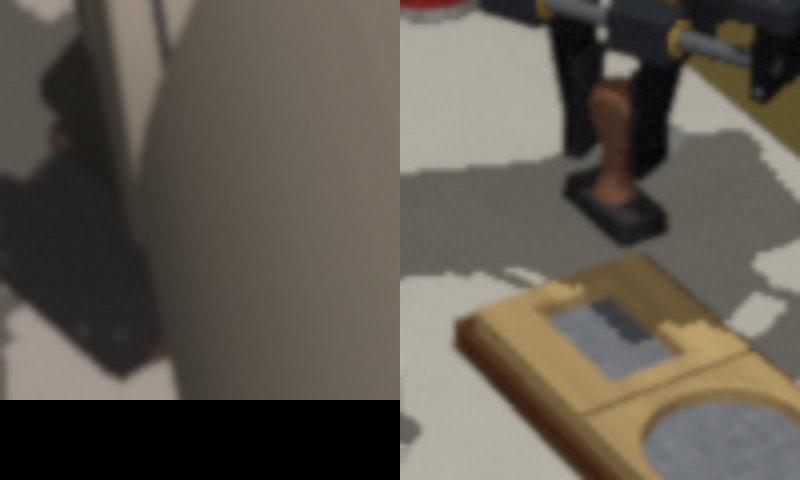

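The side crop shows the stamp held upright between the fingers, its base aligned with the oblong nest just below it. Lowering.

```bash

python3 -m pendant '[[-0.0025,0.002,0.01,0],[0,0,0.015,0],[0,0,0.015,0],[0,0,0.01,0],[0,0,0,0],[0,0,0,0]]'
python3 -c "
from h import *
go([.5459,-.0054,.055],.838)"
```

```text
time: 9.73
ee_pos: [0.5465, -0.0054, 0.071]
eef_rot: [0.913, 0.408, -0.0, -0.0]
ft_force: [-0.1, 1.1, -0.2]
width: 0.0226
grip_force: 14.9
t 9.73 tcp [ 0.5465 -0.0054  0.071 ] ang 0.8406 tilt [-0.  0. -1.] w 0.0226 q [ 0.217  0.336 -0.337  1.833  0.13   0.994 -0.904]
delta tool [-0.0004 -0.0005  0.016 ] turn 0.0026
```

```bash

python3 -m pendant '[[0,0,0.007,0],[0,0,0.006,0],[0,0,0.003,0],[0,0,0.001,0],[0,0,0,0],[0,0,0,0]]'
python3 - <<'E'
from h import *
go([.5459,-.0054,.055],.838); print(r.read_state()["ft_force"])
E
```

```text
time: 10.23
ee_pos: [0.5469, -0.0053, 0.0542]
eef_rot: [0.913, 0.408, 0.0, 0.0]
ft_force: [-0.7, 0.0, -0.6]
width: 0.0225
grip_force: 14.9
t 10.23 tcp [ 0.5469 -0.0053  0.0542] ang 0.8408 tilt [ 0.001  0.    -1.   ] w 0.0225 q [ 0.213  0.358 -0.334  1.845  0.14   0.961 -0.912]
delta tool [-0.0007 -0.0007 -0.0008] turn 0.0028
[-0.66143824  0.02226935 -0.58696261]
```

```bash

python3 -m pendant '[[0,0,0,0],[0,0,0,0],[0,0,0,0],[0,0,0,0],[0,0,0,0],[0,0,0,0]]' 0.55
python3 -m pendant '[[0,0,-0.01,0],[0,0,-0.02,0],[0,0,-0.03,0],[0,0,-0.03,0],[0,0,-0.03,0],[0,0,-0.03,0],[0,0,0,0],[0,0,0,0]]'
python3 - <<'E'
from h import *
go([.435,-.048,.15],np.pi/2)
T=cam("top");S=cam("side")
I=cv2.resize(S["img"][180:330,230:430],None,fx=4,fy=4)
save("placed1",I)
g=proj(S,[[.5459,-.0054,.079],[.5459,-.0054,.013]]);print(g,(g-[230,180])*4)
E
```

```text
time: 10.73
ee_pos: [0.5467, -0.0054, 0.0541]
eef_rot: [0.913, 0.408, 0.0, -0.0]
ft_force: [0.7, 0.5, 0.3]
width: 0.0465
grip_force: 0.0
time: 11.4
ee_pos: [0.5477, -0.0053, 0.2066]
eef_rot: [0.913, 0.408, 0.002, 0.001]
ft_force: [0.2, 0.9, -0.3]
width: 0.0478
grip_force: 0.0
t 11.4 tcp [ 0.5477 -0.0053  0.2066] ang 0.8407 tilt [ 0.004 -0.    -1.   ] w 0.0478 q [ 0.236  0.198 -0.35   1.694  0.071  1.258 -0.859]
delta tool [-0.1071 -0.0557  0.0561] turn -0.7301
[[333.63174224 246.04337162]
 [332.88121775 276.52132595]] [[414.52696895 264.17348648]
 [411.52487099 386.08530381]]
```

View pics/placed1.png

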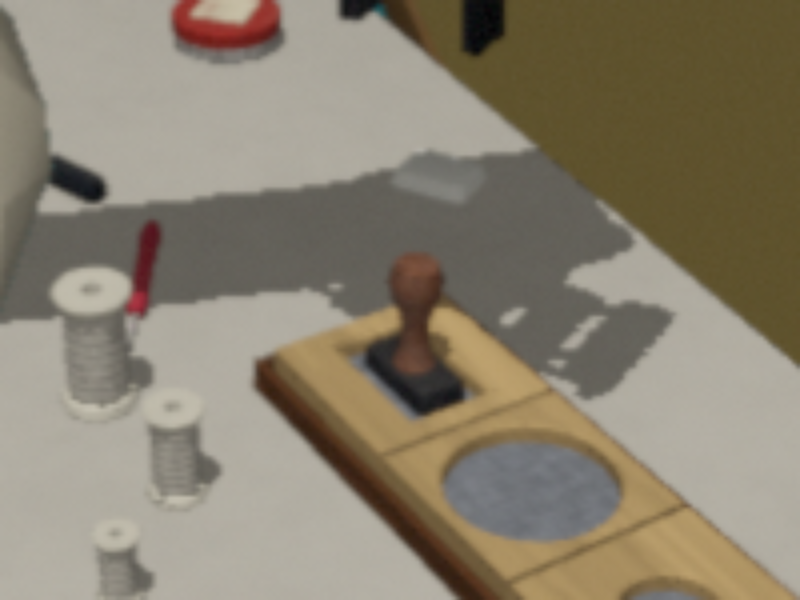

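The stamp stands upright in the oblong nest, its top at crop (416,262) against a predicted (414,264). Now the middle spool.

```bash

python3 -m pendant '[[0,0,0,-0.12],[0,0,0,-0.12],[0,0,0,-0.12],[0,0,0,-0.12],[0,0,0,-0.12],[0,0,0,-0.12],[0,0,0,-0.01],[0,0,0,0]]'
python3 -c "
from h import *
go([.4353,-.0485,.1],np.pi/2)"
```

```text
time: 12.17
ee_pos: [0.5461, -0.0055, 0.2031]
eef_rot: [0.708, 0.706, -0.0, -0.001]
ft_force: [-0.7, -0.3, -0.3]
width: 0.0476
grip_force: 0.0
t 12.17 tcp [ 0.5461 -0.0055  0.2031] ang 1.5678 tilt [-0.002  0.    -1.   ] w 0.0476 q [ 0.296  0.209 -0.419  1.694  0.088  1.259 -0.145]
delta tool [-0.0434 -0.1105  0.1032] turn -0.003
```

```bash

python3 -m pendant '[[-0.008,-0.02,0.01,0],[-0.012,-0.03,0.01,0],[-0.012,-0.03,0.015,0],[-0.008,-0.02,0.02,0],[-0.0034,-0.0105,0.02,0],[0,0,0.02,0],[0,0,0,0],[0,0,0,0]]'
python3 - <<'E'
from h import *
go([.4353,-.0485,.032],np.pi/2)
S=cam("side"); p=r.read_state()["ee_pos"]
I=cv2.resize(S["img"][220:340,220:340],None,fx=5,fy=5); save("pre3",I)
print((proj(S,[[.4353,-.0485,.046],p])-[220,220])*5)
E
```

```text
time: 12.83
ee_pos: [0.4356, -0.0486, 0.1087]
eef_rot: [0.708, 0.706, -0.0, -0.001]
ft_force: [0.1, 0.1, 0.9]
width: 0.048
grip_force: 0.0
t 12.83 tcp [ 0.4356 -0.0486  0.1087] ang 1.5682 tilt [-0.002  0.001 -1.   ] w 0.048 q [ 0.392  0.064 -0.393  2.061  0.028  1.024 -0.017]
delta tool [ 0.0001 -0.0002  0.0767] turn -0.0026
[[267.91986837 311.66904845]
 [263.82657888 153.59578422]]
```

View pics/pre3.png

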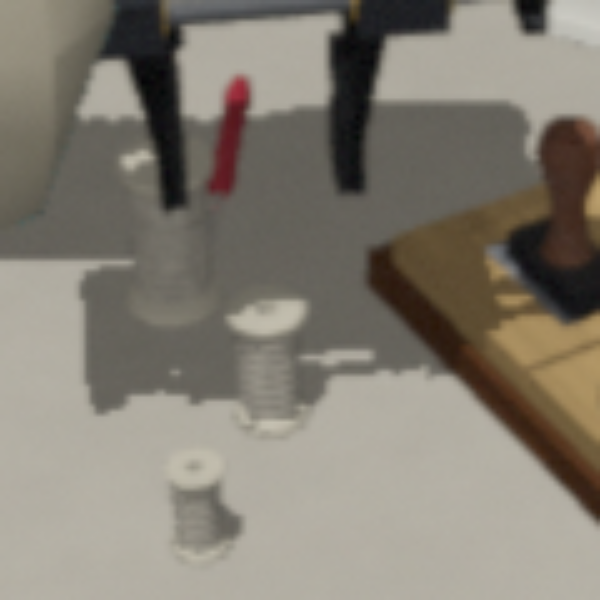

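The spool's top is at crop (267,317), as predicted, and the fingers straddle it clear of the large and small spools. Descending and gripping.

```bash

python3 -m pendant '[[0,0,0.02,0],[0,0,0.02,0],[0,0,0.02,0],[0,0,0.013,0],[0,0,0.003,0],[0,0,0,0],[0,0,0,0]]'
python3 -m pendant '[[0,0,0,0],[0,0,0,0],[0,0,0,0],[0,0,0,0],[0,0,0,0],[0,0,0,0]]' 0.1 8
python3 -c "
from h import *
go([.4353,-.0485,.032],np.pi/2)"
```

```text
time: 13.47
ee_pos: [0.4373, -0.0487, 0.0343]
eef_rot: [0.707, 0.707, 0.001, 0.001]
ft_force: [-0.1, 0.1, 0.1]
width: 0.0478
grip_force: 0.0
time: 13.97
ee_pos: [0.4363, -0.0488, 0.0333]
eef_rot: [0.707, 0.707, 0.0, 0.0]
ft_force: [-0.6, -0.5, 3.0]
width: 0.0232
grip_force: 7.7
t 13.97 tcp [ 0.4363 -0.0488  0.0333] ang 1.5706 tilt [ 0.  0. -1.] w 0.0232 q [ 0.375  0.185 -0.388  2.122  0.093  0.85  -0.069]
delta tool [ 0.0003 -0.001   0.0013] turn -0.0002
```

Width is 23 mm instead of 27, so I'll lift a little and look.

```bash

python3 -m pendant '[[0,0,-0.01,0],[0,0,-0.01,0],[0,0,-0.02,0],[0,0,-0.02,0],[0,0,-0.02,0],[0,0,-0.02,0],[0,0,0,0],[0,0,0,0]]'
python3 - <<'E'
from h import *
go([.616,-.1801,.15],None)
S=cam("side"); p=r.read_state()["ee_pos"]; print(r.read_state()["grip_force"])
I=cv2.resize(S["img"][200:320,220:340],None,fx=5,fy=5); save("lift3",I)
print((proj(S,[np.array(p)+[0,0,.0137]])-[220,200])*5)
E
```

```text
time: 14.63
ee_pos: [0.4371, -0.0489, 0.1347]
eef_rot: [0.707, 0.707, 0.001, 0.001]
ft_force: [-0.6, 0.3, -0.2]
width: 0.0233
grip_force: 7.9
t 14.63 tcp [ 0.4371 -0.0489  0.1347] ang 1.5706 tilt [ 0.003 -0.001 -1.   ] w 0.0233 q [ 3.990e-01  3.000e-02 -3.940e-01  2.034e+00  1.300e-02  1.077e+00
 -1.000e-03]
delta tool [-0.1312  0.179  -0.0146] turn None
7.947670650435157
[[257.9289084  154.76358269]]
```

View pics/lift3.png

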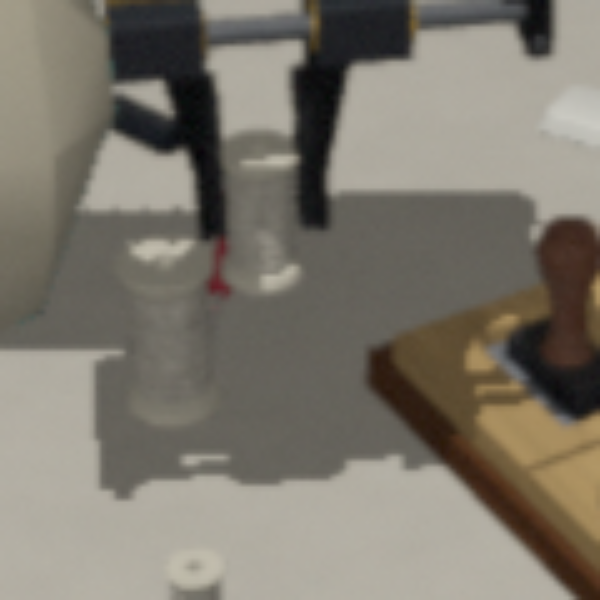

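The spool hangs upright in the grip, top flange at crop (260,145) between the fingers. Carrying it to the small round nest.

```bash

python3 -m pendant '[[-0.012,0.016,0,0],[-0.019,0.026,0,0],[-0.022,0.03,0,0],[-0.022,0.03,0,0],[-0.022,0.03,0,0],[-0.019,0.026,0,0],[-0.012,0.016,0,0],[-0.003,0.005,0,0]]'
python3 -m pendant '[[0,0,0.01,0],[0,0,0.01,0],[0,0,0.01,0],[0,0,0,0],[0,0,0,0]]'
python3 - <<'E'
from h import *
go([.616,-.1801,.0475],np.pi/2)
S=cam("side")
s0=r.outline_of("spool_mid","side")
for o in s0: print(np.round(o["bbox"],1),round(o["score"],2))
p=np.array(r.read_state()["ee_pos"]); 
g=(proj(S,[p-[0,0,.0103],p-[0,0,.0333],[.616,-.1801,.013]])); print(g,(g-[340,250])*5)
I=cv2.resize(S["img"][250:370,340:460],None,fx=5,fy=5); save("pre4",I)
E
```

```text
time: 15.35
ee_pos: [0.6161, -0.1823, 0.1311]
eef_rot: [0.708, 0.706, -0.001, -0.001]
ft_force: [-0.7, -0.0, -0.0]
width: 0.0233
grip_force: 7.9
time: 15.77
ee_pos: [0.6141, -0.179, 0.1021]
eef_rot: [0.707, 0.707, -0.0, -0.001]
ft_force: [-0.6, -0.5, 0.6]
width: 0.0232
grip_force: 7.9
t 15.77 tcp [ 0.6141 -0.179   0.1021] ang 1.5715 tilt [-0.002  0.001 -1.   ] w 0.0232 q [ 0.431  0.48  -0.287  1.556  0.145  1.129  0.113]
delta tool [-0.0011  0.002   0.0546] turn 0.0007
[260.3 322.   10.8  26.3] 0.76
[251.9 265.2  23.1  34.9] 0.67
[400.  298.3  18.4  35.6] 0.56
[[402.67259002 297.43161053]
 [401.24390133 309.39210291]
 [398.5280022  337.68118501]] [[313.36295008 237.15805267]
 [306.21950664 296.96051454]
 [292.640011   438.40592503]]
```

View pics/pre4.png

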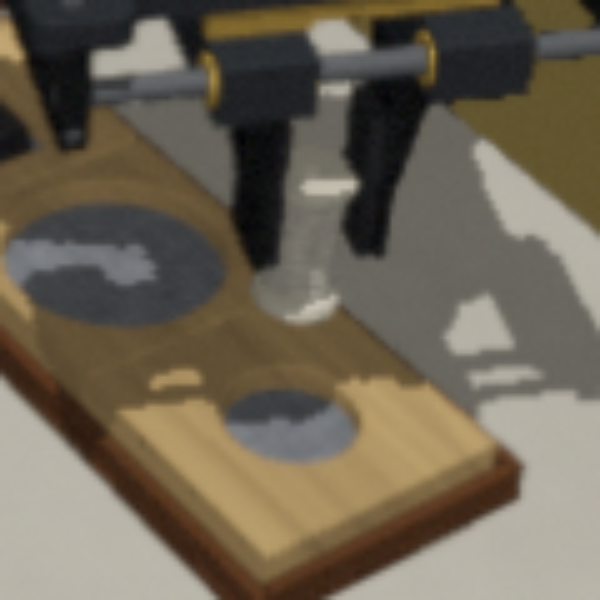

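The side crop shows the spool above the small round nest, its foot at crop (297,297) and the nest at (292,435). It leans slightly, within clearance. Lowering.

```bash

python3 -m pendant '[[-0.001,0.003,0.012,0],[0,0,0.012,0],[0,0,0.012,0],[0,0,0.01,0],[0,0,0.003,0],[0,0,0,0],[0,0,0,0]]'
python3 -c "
from h import *
go([.617,-.1801,.0475],np.pi/2)"
```

```text
time: 16.45
ee_pos: [0.6182, -0.1808, 0.0539]
eef_rot: [0.707, 0.707, 0.0, -0.0]
ft_force: [-0.2, 0.1, 1.0]
width: 0.0231
grip_force: 7.9
t 16.45 tcp [ 0.6182 -0.1808  0.0539] ang 1.5707 tilt [-0.  0. -1.] w 0.0231 q [ 0.425  0.538 -0.279  1.58   0.163  1.047  0.102]
delta tool [ 0.0007 -0.0012  0.0064] turn -0.0001
```

```bash

python3 -m pendant '[[0,-0.001,0.003,0],[0,0,0.002,0],[0,0,0,0],[0,0,0,0]]'
python3 -m pendant '[[0,0,0.001,0],[0,0,0.001,0],[0,0,0,0],[0,0,0,0]]'
python3 -m pendant '[[0,0,0,0],[0,0,0,0]]'

```

```text
time: 16.78
ee_pos: [0.6172, -0.1808, 0.0492]
eef_rot: [0.707, 0.707, 0.0, 0.0]
ft_force: [-0.2, -0.5, -0.6]
width: 0.0233
grip_force: 7.9
time: 17.12
ee_pos: [0.6171, -0.1808, 0.047]
eef_rot: [0.707, 0.707, 0.0, -0.0]
ft_force: [0.1, 0.3, 0.1]
width: 0.0235
grip_force: 7.9
time: 17.28
ee_pos: [0.6172, -0.1808, 0.0471]
eef_rot: [0.707, 0.707, 0.0, 0.0]
ft_force: [-0.4, 0.8, 0.0]
width: 0.0235
grip_force: 7.9
```

```bash

python3 -m pendant '[[0,0,0.001,0],[0,0,0.0005,0],[0,0,0,0],[0,0,0,0]]'
python3 -m pendant '[[0,0,0.001,0],[0,0,0,0],[0,0,0,0]]'

```

```text
time: 17.62
ee_pos: [0.6175, -0.1809, 0.0463]
eef_rot: [0.707, 0.707, 0.0, 0.0]
ft_force: [-1.1, -0.1, 5.5]
width: 0.0232
grip_force: 7.6
time: 17.87
ee_pos: [0.6178, -0.181, 0.0456]
eef_rot: [0.707, 0.707, 0.0, 0.001]
ft_force: [-2.0, 1.3, 7.1]
width: 0.0232
grip_force: 7.5
```

On the floor: contact at 5–7 N. Releasing and backing off upward.

```bash

python3 -m pendant '[[0,0,0,0],[0,0,0,0],[0,0,0,0],[0,0,0,0],[0,0,0,0],[0,0,0,0]]' 0.5
python3 -m pendant '[[0,0,-0.01,0],[0,0,-0.015,0],[0,0,-0.03,0],[0,0,-0.03,0],[0,0,-0.03,0],[0,0,-0.03,0],[0,0,-0.03,0],[0,0,0,0]]'
python3 - <<'E'
from h import *
T=cam("top");S=cam("side")
print(r.read_state()["ee_pos"])
I=cv2.resize(S["img"][220:370,290:490],None,fx=4,fy=4); save("end",I)
g=proj(S,[[.616,-.1801,.059],[.616,-.1801,.013],[.5459,-.0054,.079]]);print((g-[290,220])*4)
for t in ("spool_mid","stamp_mid"):
  for o in r.outline_of(t,"side"): print(t,np.round(o["bbox"],1),round(o["score"],2))
print(proj(S,[[.616,-.1801,.036]]))
E
```

```text
time: 18.37
ee_pos: [0.6171, -0.1808, 0.0444]
eef_rot: [0.707, 0.707, 0.0, -0.0]
ft_force: [-0.5, 0.3, -0.2]
width: 0.0428
grip_force: 0.0
time: 19.03
ee_pos: [0.6197, -0.1812, 0.2275]
eef_rot: [0.707, 0.707, 0.003, 0.004]
ft_force: [0.3, -0.1, 1.6]
width: 0.0432
grip_force: 0.0
[ 0.61780634 -0.18089012  0.22163135]
[[445.04081817 381.04939803]
 [434.1120088  470.72474002]
 [174.52696895 104.17348648]]
spool_mid [399.  326.8  20.6  32.5] 0.9
spool_mid [250.6 265.1  20.1  41. ] 0.85
spool_mid [259.2 322.1  10.5  24.9] 0.6
stamp_mid [332.4 266.2  25.8  39.6] 0.7
[[399.87580293 326.65414642]]
```

View pics/end.png

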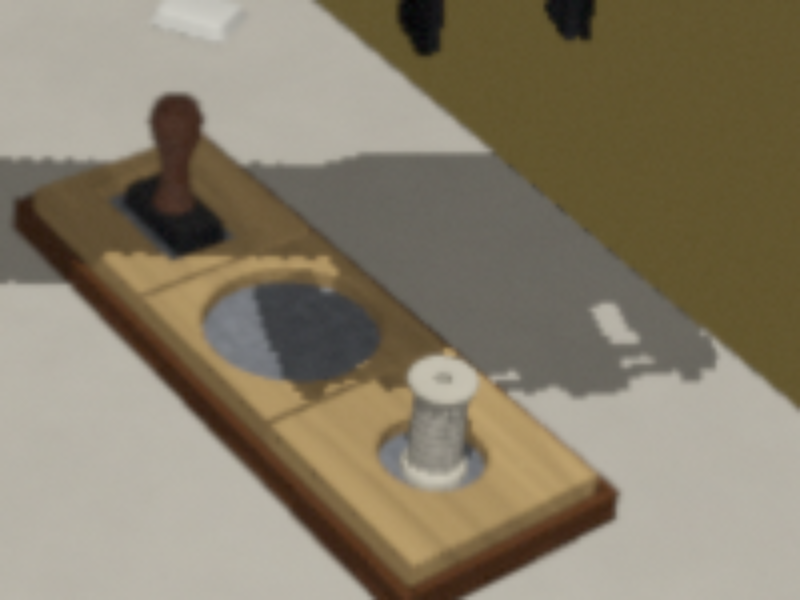

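The spool (top at crop (443,379), predicted (445,381)) and the stamp (top at (176,105), predicted (175,104)) both stand upright in their nests. The fingers are clear above.

```bash
python3 -c "
from h import *
print(r.close_job())"
```

```text
the job is handed in; nothing more can be done
None
```

The job is handed in: the stamp stands upright in the oblong nest and the middle-sized spool in the small round one, both within a few millimetres of their nest centres by the last side picture. The arm was clear of everything, at about 19 s of the 54 s allowed; the hand-in returned no verdict.

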